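Tare the portion scale with its thumbwheel

ROBOT

A 6-joint arm with a two-finger parallel gripper is mounted at the origin on a cart in front of the work surface, level with it; the furniture and walls round the work are solid. World frame = base frame: x ahead of the robot, y to its left, z up, the work surface at z = 0. Lengths are in mm, angles in rad, forces in N, time in s.
With the tool pointing down it reaches from about 350 to 975 mm from the base axis. Payload 7.1 kg.
Tool frame: the origin (TCP) lies at the very end of the fingers, on their centre line; the grasp point (between the pads) lies 19 mm behind it; y points along the fingers, x is the direction in which the jaws open and shut, and the axes are right-handed (so a half turn about y gives the same grasp; the last joint's range is limited). The gripper opens to 88 mm and grips with 3 to 60 N. Pads are 20 mm wide; open, the fingers measure 115 mm over their backs; the gripper's body (75 mm by 178 mm) begins 61 mm behind the grasp point.
Start: joints at [-1.351, 0.423, 1.63, -0, 1.089, -0.019], TCP at [147.855, -607.243, 222.675] pointing down, gripper open.
Joint ranges: [-3, 3], [-0.9, 2.11], [0.09, 2.58], [-1.31, 4.45], [0.11, 2.69], [-2.54, 2.54]. Speed limits (rad/s): [2.39, 2.39, 3.01, 3.14, 3.14, 3.14].

INTERFACE

Orientations are given as a rotation vector (axis times angle).
In Python, from workcell import ctrl gives the robot as it stands. The module is installed in compiled form; this text tells all that it offers.
- The arm moves only by the tool jog_arm, never from a script. Its argument "steps" is a list of rows, each an object with "turn": the turn, a rotation vector about the world's x, y, z scaled (see below), a list of three; "dp": the shift along the world's x, y, z scaled (see below), a list of three; "claw": the opening, from 0 (shut) to 1 (fully open). In form: [{"turn": [wx, wy, wz], "dp": [x, y, z], "claw": claw}, ...]. A call has 1 to 12 rows; each row is the pose to reach, as a shift and turn from the pose measured when the call began, turning the shorter way round; what a row does not reach only later rows make up. The controller multiplies each number of a shift by 80 mm and each number of a turn by pi rad. A row lasts 1/12 s, in which the tool goes at most 41.7 mm and 7.16 degrees, less where a joint would pass 70% of its speed; a pose out of reach is approached as far as the arm can. A call with a number of a shift or a turn outside -1 to 1 is refused whole. A call with a gripper value outside its range is refused whole. The fingers move at their own pace and stop on an object; the grip force is fixed at half the most. Time passes only in rows, so rows that repeat a pose let the fingers close. It gives the time, the measured TCP pose, the force and the opening at its end, in the units of the state.
- ctrl.get_obs(): the state, without advancing time (a new reading comes with each control period).
- ctrl.get_image(name): name is "side" or "top"; returns a dict with "img" (480x640x3 uint8, red, green, blue), "range_z" (480x640 float32, mm along the optical axis (not along the pixel's ray), 0 where there is no reading), "fovy" (degrees; the focal length in pixels is half the picture's height over the tangent of half this angle, whatever the lens; pixels are square), "cx", "cy" (the principal point, pixels), "camera_from_world" (4x4, takes a point from world to camera coordinates). Camera axes: x right, y down, z forward; pixel columns grow to the right and rows downward; lengths in mm; the calibration is good to about 2 mm. A picture is of the moment at which its call begins.
- ctrl.close_job(): hands the job in, once; it reports no verdict.
The state is a dict: "t": time; "qpos": joint angles; "qvel": joint speeds; "joint_torque": joint torques, N m; "ee_pos": TCP position; "orientation": TCP orientation; "ft_force": force on the tool from outside, world axes, zero at the start; "moment": the same for the moment, N m; "width": finger opening in mm.
Only numpy, scipy, OpenCV 4.12 (cv2) and the standard library are available. Lean on these libraries where they do the work, as an engineer would, in place of code of your own. Each camera call takes 0.05 s, during which the arm holds its last target.

TASK

Make the mechanical portion scale ready for weighing: stand the empty steel weighing tray upright in the middle of the scale's pan and let go of it, then, with a fingertip on the black thumbwheel that stands out of the slot, roll the dial round until its red zero mark lies under the needle, to within one graduation. Press the wheel only lightly and nothing on the scale hard, set the tray down gently, and leave the other things where they are.

Things in the scene. Friction and masses are not known exactly. Their poses are not given: they have to be found in the camera images.
- portion_scale: white mechanical portion scale, fixed to the table, 270 x 200 mm. Origin under its centre on the table; x points to its back (round pan at the back, dial on a sloped panel at the front left), y to its left, z up. Housing 67 mm high, pan 86 mm. A clear solid cover lies over dial and needle. Nothing on it may be pressed with more than 12 N
- wheel_slot (a point): centre of the slot in the flat top (67 mm high) of the scale's front right shoulder, on its surface; 48 mm long (scale's x), 14 mm wide (y). A black ribbed thumbwheel, 44 mm in diameter, 10 mm wide, axle along the scale's y straight beneath this point, stands out of it; its crest is 3 to 9 mm above the panel, differing from scale to scale and not measured
- thumbwheel (a joint): turn of the wheel (rad), positive when its crest is rolled to the scale's back (+x); stays where left, range -2.0 to 5.2. Sprung: it yields 1.5 mm downward, from 3 N at first to 7.5 N at a hard stop. It turns stiffly: the rim needs nearly 3 N along the panel, so a finger pressing with less than about 3 N slips; more than 12 N would damage it
- dial (a joint): turn of the dial (rad), positive clockwise as one looks at it; 0: its red zero mark points to the scale's back. Geared to the thumbwheel: dial = 0.5 x thumbwheel.
- needle (a joint): turn of the black needle (rad), positive clockwise, measured from the same line as the dial: it follows the load on the pan, about 1.2 rad per 100 g, 0 with the empty pan, and settles within a second. The zero mark lies under the needle when dial = needle. One graduation (5 g) is 0.06 rad.
- needle_tip (a point): tip of the needle, 44 mm from its pivot
- zero_mark (a point): the point of the dial's red zero line that the needle's tip covers when the scale is tared
- pan_center (a point): centre of the top of the round steel pan, which has a diameter of 149 mm and a rim 3 mm high; 86 mm over the table when empty, sinking 3 mm per 100 g, at most 11 mm (moves with the pan)
- weighing_tray: the open steel weighing tray, 90 (its x) x 54 (its y) x 36 mm high, walls 2.5 mm, 75 to 125 g. Origin at the centre of its underside, z up. Grasp it across the 54 mm.
- moon_cake: a moon cake on the table, 74 mm across, 32 mm high; origin at the centre of its underside. To be left alone.
- bench_scraper: a bench scraper with wooden handle lying on the table, 79 x 152 x 19 mm. To be left alone.
- press_mould: a plunger mould with green knob standing firmly on the table, 69 mm across and 169 mm high; origin at the centre of its underside. Only to be kept clear of.
- mould_plate: a round white mould plate lying on the table, 56 mm across, 11 mm high. To be left alone.
- marker_red: a red marker lying on the table, 132 x 16 x 17 mm. To be left alone.
Not all that is in view belongs to the job. What is meant by the weighing_tray is not blue, and is the smaller of those in its own colour.

How it is judged:
By the outcome, as a careful person would: the job done as asked, in the order asked, and still so for the second after the job is handed in, with the robot touching nothing.
It also fails if it takes over 64 s, if anything falls off the work surface, if the arm or the gripper's body presses on something with over 40 N, if the wrist force passes 120 N, or if a joint passes its speed limit or range.

## Working session

There is one attempt and no reset: what is moved stays moved. The work goes in short steps, Python scripts to look and compute and a tool call to move; the robot and the scene stay as the last step left them, time stands still between calls to the robot, and variables do not carry over. Pictures are saved under pics/ and viewed, and the job is handed in when it is done.

Besides the shell and the picture viewer there is one more tool, called after ">>>" in YAML: its name, and indented under it one key for each argument. jog_arm: Moves the arm, as the interface text tells. Its arguments: {"type":"object","properties":{"steps":{"type":"array","items":{"type":"object","properties":{"turn":{"type":"array","items":{"type":"number"}},"dp":{"type":"array","items":{"type":"number"}},"claw":{"type":"number"}}}}},"required":["steps"]}

```bash
mkdir -p pics; cat > h.py <<'E'
import numpy as np, cv2, pickle
from workcell import ctrl
def grab(tag):
    d={}
    for n in ("side","top"):
        g=ctrl.get_image(n); d[n]=g
        cv2.imwrite(f"pics/{tag}_{n}.png",g["img"][:,:,::-1])
    pickle.dump(d,open(f"{tag}.pkl","wb")); return d
def load(tag): return pickle.load(open(f"{tag}.pkl","rb"))
def world(g,u,v,z=None,r=1):
    f=240/np.tan(np.radians(g["fovy"])/2)
    T=np.linalg.inv(g["camera_from_world"])
    d=np.array([(u-g["cx"])/f,(v-g["cy"])/f,1])
    if z is None:
        p=g["range_z"][int(v)-r:int(v)+r+1,int(u)-r:int(u)+r+1]; p=p[p>0]
        return T[:3,:3]@(d*np.median(p))+T[:3,3]
    w=T[:3,:3]@d; return T[:3,3]+w*(z-T[2,3])/w[2]
def crop(g,name,u0,v0,u1,v1,s):
    cv2.imwrite(f"pics/{name}.png",cv2.resize(g["img"][v0:v1,u0:u1,::-1],None,fx=s,fy=s,interpolation=cv2.INTER_CUBIC))
def pts(g):
    f=240/np.tan(np.radians(g["fovy"])/2)
    T=np.linalg.inv(g["camera_from_world"])
    v,u=np.mgrid[0:480,0:640]; z=g["range_z"]
    c=np.stack([(u-g["cx"])/f*z,(v-g["cy"])/f*z,z],-1)
    P=c@T[:3,:3].T+T[:3,3]; P[z<=0]=np.nan; return P
E
python3 -c "
from h import *
d=grab('a'); 
for n in d: print(n,d[n]['fovy'],d[n]['cx'],d[n]['cy'],np.round(d[n]['camera_from_world'],3))
print(ctrl.get_obs())"
```

```text
side 54.5418227138262 317.8259811820386 239.9313271962804 [[ 8.270000e-01 -5.620000e-01 -8.000000e-03 -3.894350e+02]
 [-3.460000e-01 -4.980000e-01 -7.950000e-01  2.277360e+02]
 [ 4.430000e-01  6.610000e-01 -6.060000e-01  1.241194e+03]
 [ 0.000000e+00  0.000000e+00  0.000000e+00  1.000000e+00]]
top 45.36736071584697 320.60243919190117 232.6781807379795 [[ 2.000000e-03 -1.000000e+00  5.000000e-03  3.632400e+01]
 [-9.850000e-01 -3.000000e-03 -1.710000e-01  5.008310e+02]
 [ 1.710000e-01 -5.000000e-03 -9.850000e-01  1.346288e+03]
 [ 0.000000e+00  0.000000e+00  0.000000e+00  1.000000e+00]]
{'t': 0.1, 'qpos': array([-1.35102023e+00,  4.23769133e-01,  1.63059513e+00,  1.02454909e-05,
        1.08860929e+00, -1.90078980e-02]), 'qvel': array([-8.56165371e-05, -2.99789292e-03, -2.97311357e-03, -4.87301122e-05,
        1.26293633e-03, -5.12400033e-04]), 'joint_torque': array([-4.32059278e-04, -5.45616210e+01, -2.74323589e+01,  6.45234645e-02,
        1.88484555e-02, -3.70987584e-05]), 'ee_pos': array([ 147.73999795, -606.77409357,  221.9837399 ]), 'orientation': array([-1.3118242 ,  1.03226779, -1.03049226]), 'ft_force': array([-0.09058406, -0.1617592 , -0.05810283]), 'moment': array([-0.04620901,  0.07006201, -0.03799954]), 'width': 87.69677519172238}
```

View pics/a_top.png

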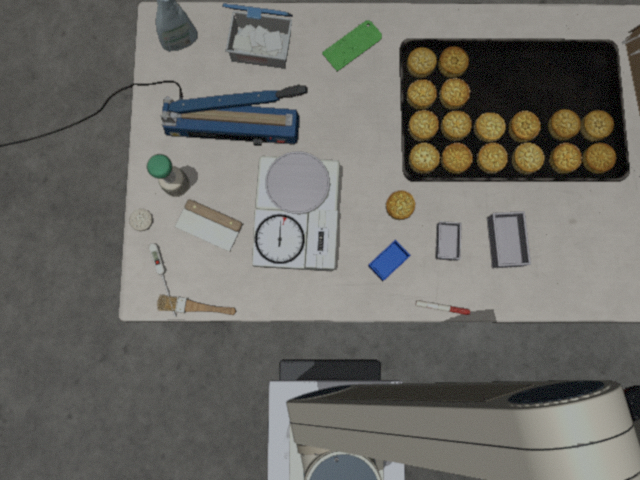

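View pics/a_side.png

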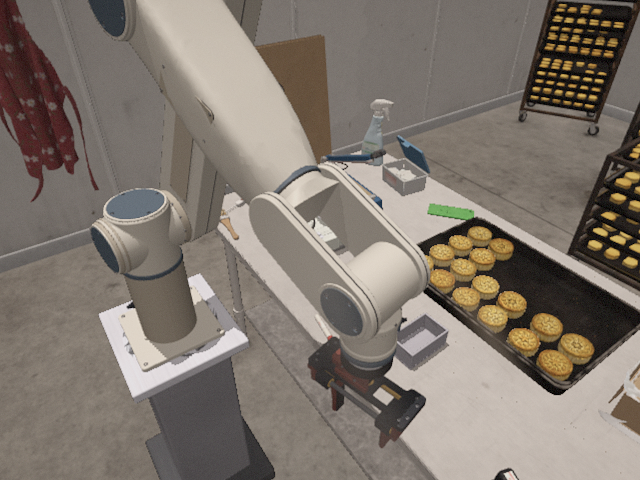

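```bash
python3 -c "
from h import *
d=load('a'); g=d['top']
crop(g,'c1',360,190,540,310,4); crop(g,'c2',245,145,345,275,4.5)
P=pts(g)
# tray points
for nm,(u0,v0,u1,v1) in dict(small=(430,215,466,268),big=(482,205,534,272)).items():
    Q=P[v0:v1,u0:u1].reshape(-1,3); Q=Q[(Q[:,2]>20)]; 
    print(nm,Q[:,2].max(), cv2.minAreaRect(Q[Q[:,2]>27][:,:2].astype(np.float32)))
Q=P[150:275,245:345].reshape(-1,3); 
Q1=Q[(Q[:,2]>25)]
print('scale',cv2.minAreaRect(Q1[:,:2].astype(np.float32)), np.nanmax(Q[:,2]))
H=Q1[Q1[:,2]>77]; print('pan',cv2.minEnclosingCircle(H[:,:2].astype(np.float32)),np.median(H[:,2]))
for u,v in [(298,180),(280,238),(321,238),(321,215),(320,260),(278,216)]: print(u,v,world(g,u,v))
"
```

```text
small 43.09508527503954 ((486.5654602050781, -275.18414306640625), (56.24943542480469, 91.51301574707031), 86.01417541503906)
big 60.81763114788714 ((488.10504150390625, -420.60498046875), (130.605224609375, 82.3360366821289), 3.335719347000122)
scale ((554.054443359375, 97.73249816894531), (200.1646270751953, 276.3970031738281), 86.7340316772461) 96.47472170602146
pan ((579.7777709960938, 79.85851287841797), 115.73617553710938) 85.28911038436286
298 180 [620.96227244  92.04773036  84.11049593]
280 238 [485.53208935 134.93590268  54.41205294]
321 238 [482.86234669  36.83327473  72.47521312]
321 215 [540.06660255  36.90438036  64.15426634]
320 260 [431.3698373   39.04492856  65.50460311]
278 216 [536.59999589 139.59808106  67.51434538]
```

View pics/c1.png

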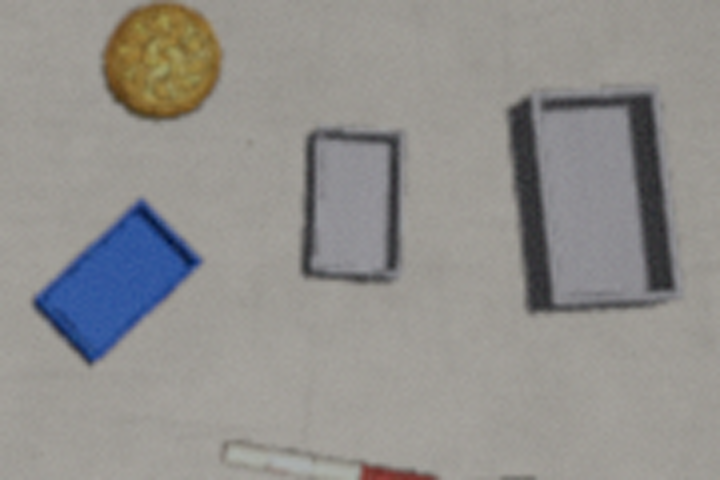

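View pics/c2.png

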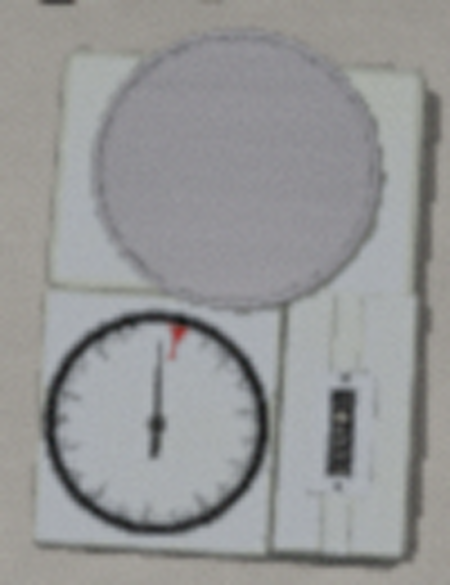

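Steel candidates in the top view: the small tray at (448,241), 91 x 56 mm, and the big tray at (508,240), about 130 x 82 mm and 60 mm high. There is also a blue tray at (390,260). The crop confirms that (448,241) is the smaller of the steel-coloured ones, so that is the weighing_tray. On the scale, the pan is at about (298,183), the dial at (280,239) and the wheel at (321,241). The red mark is about 0.17 rad clockwise and the needle reads about 0.

```bash
python3 -c "
from h import *
from scipy.spatial.transform import Rotation as R
d=load('a'); g=d['top']; P=pts(g)
print(R.from_rotvec(ctrl.get_obs()['orientation']).as_matrix().round(3))
# tray rim corners from crop c1
for u,v in [(310,131),(403,133),(394,279),(305,273)]: print('tray',world(g,u/4+360,v/4+190,36).round(1))
print('floor tray',world(g,448,241).round(1))
# pan points
m=P[...,2]>80; m[:145]=0;m[275:]=0;m[:,:250]=0;m[:,345:]=0; m[218:]=0
n,l,s,c=cv2.connectedComponentsWithStats(m.astype(np.uint8)); i=1+s[1:,4].argmax(); print(s[i],c[i])
print('pan',cv2.minEnclosingCircle(P[l==i][:,:2].astype(np.float32)),P[l==i].mean(0),P[l==i][:,2].std())
# scale corners, z 67 : crop pixel
for u,v in [(67,55),(422,72),(410,560),(36,545)]: print('sc',world(g,u/4.5+245,v/4.5+145,67).round(1))
print('pan c',world(g,238/4.5+245,170/4.5+145,87).round(1))
for u,v in [(328,388),(358,391),(351,478),(325,474),(341,433)]: print('wheel',world(g,u/4.5+245,v/4.5+145,70).round(1))
np.set_printoptions(linewidth=200)
print(P[226:262:1,306:336:2,2].round(0))
# everything tall
for nm,(u0,v0,u1,v1) in dict(mould=(145,150,190,200),cake=(385,188,416,222)).items():
    Q=P[v0:v1,u0:u1].reshape(-1,3);Q=Q[Q[:,2]>15];print(nm,Q.min(0),Q.max(0))
"
```

```text
[[ 0.237 -0.     0.972]
 [-0.972  0.001  0.237]
 [-0.001 -1.     0.   ]]
tray [ 527.5 -247.8   36. ]
tray [ 526.4 -304.6   36. ]
tray [ 436.6 -295.6   36. ]
tray [ 440.1 -242.    36. ]
floor tray [ 487.8 -279.6    2.5]
[ 265  151   65   63 3053] [296.94529971 182.05044219]
pan ((615.7590942382812, 94.27397155761719), 77.1559066772461) [615.7381199   94.45910538  85.46168606] 2.6490435313999794
sc [682.4 185.8  67. ]
sc [673.6  -6.   67. ]
sc [408.9   1.1  67. ]
sc [416.3 196.6  67. ]
pan c [613.4  92.1  87. ]
wheel [499.5  44.2  70. ]
wheel [498.   28.4  70. ]
wheel [451.7  32.   70. ]
wheel [453.7  45.7  70. ]
wheel [475.5  37.3  70. ]
[[57. 65. 67. 72. 69. 67. 66. 63. 66. 67. 64. 61. 67. 63. 63.]
 [51. 65. 63. 65. 69. 67. 69. 63. 62. 60. 62. 68. 69. 65. 64.]
 [49. 70. 62. 64. 66. 65. 65. 70. 62. 64. 63. 63. 66. 67. 74.]
 [57. 70. 63. 68. 64. 66. 64. 70. 68. 65. 74. 70. 68. 66. 67.]
 [51. 59. 61. 66. 67. 68. 69. 69. 66. 68. 71. 69. 68. 65. 70.]
 [46. 66. 72. 68. 67. 71. 61. 63. 62. 67. 69. 66. 64. 65. 68.]
 [52. 67. 69. 68. 67. 65. 72. 46. 48. 68. 68. 63. 65. 67. 68.]
 [47. 68. 68. 
[... 1294 characters left out ...]
. 66. 61. 66.]
 [66. 69. 68. 68. 70. 66. 62. 71. 67. 68. 67. 64. 69. 64. 65.]
 [62. 75. 67. 62. 67. 61. 63. 62. 67. 65. 62. 68. 64. 68. 64.]
 [61. 72. 64. 67. 65. 61. 63. 71. 71. 67. 67. 62. 69. 66. 60.]
 [63. 69. 67. 65. 66. 61. 66. 65. 66. 64. 61. 67. 66. 65. 68.]
 [68. 65. 65. 64. 65. 69. 66. 62. 66. 69. 65. 60. 64. 69. 68.]
 [66. 72. 62. 63. 71. 66. 63. 68. 67. 60. 67. 68. 65. 65. 63.]
 [69. 66. 63. 67. 67. 66. 69. 69. 64. 70. 66. 63. 69. 68. 67.]
 [63. 64. 71. 65. 68. 62. 70. 69. 66. 67. 66. 66. 58. 63. 60.]]
mould [589.54937065 365.4278921   15.05864371] [665.73047791 434.51480101 173.91311906]
cake [ 539.65285732 -193.16054983   15.23921362] [ 612.97018403 -123.25811429   37.84142617]
```

>>> jog_arm:
  steps:
    - {"turn":[0,0,-0.03],"dp":[0.4,0.4,0],"claw":1}
    - {"turn":[0,0,-0.06],"dp":[0.8,0.8,0],"claw":1}
    - {"turn":[0,0,-0.1],"dp":[1,1,0],"claw":1}
    - {"turn":[0,0,-0.1],"dp":[1,1,0],"claw":1}

```text
t: 0.43
ee_pos: [230.3, -522.8, 221.4]
orientation: [-1.167, 1.27, -1.265]
ft_force: [-0.2, 0.2, 0.4]
width: 87.9
```

>>> jog_arm:
  steps:
    - {"turn":[0,0,0],"dp":[0.4,0.4,0],"claw":1}
    - {"turn":[0,0,0],"dp":[0.8,0.8,0],"claw":1}
    - {"turn":[0,0,0],"dp":[1,1,0],"claw":1}

```text
t: 0.68
ee_pos: [310.9, -441.5, 221.1]
orientation: [-1.167, 1.27, -1.264]
ft_force: [-0.1, 0.2, 0.1]
width: 88.0
```

>>> jog_arm:
  steps:
    - {"turn":[0,0,0],"dp":[0.4,0.4,0],"claw":1}
    - {"turn":[0,0,0],"dp":[0.8,0.8,0],"claw":1}
    - {"turn":[0,0,0],"dp":[1,1,0],"claw":1}

```text
t: 0.93
ee_pos: [392.3, -359.8, 221.0]
orientation: [-1.167, 1.269, -1.263]
ft_force: [0.7, -0.2, -0.3]
width: 87.8
```

>>> jog_arm:
  steps:
    - {"turn":[0,0,0],"dp":[0.4,0.4,0],"claw":1}
    - {"turn":[0,0,0],"dp":[0.8,0.8,0],"claw":1}
    - {"turn":[0,0,0],"dp":[1,1,0],"claw":1}
    - {"turn":[0,0,0],"dp":[1,1,0],"claw":1}

```text
t: 1.27
ee_pos: [475.6, -276.7, 220.9]
orientation: [-1.169, 1.265, -1.259]
ft_force: [-0.2, 0.5, 0.7]
width: 87.6
```

```bash
cat >> h.py <<'E'
from scipy.spatial.transform import Rotation as R
def st():
    o=ctrl.get_obs(); M=R.from_rotvec(o['orientation']).as_matrix()
    print('t',round(o['t'],2),'p',o['ee_pos'].round(1),'jaw',np.degrees(np.arctan2(M[1,0],M[0,0])).round(2),'ydir',M[:,1].round(4),'F',o['ft_force'].round(2),'w',round(o['width'],1),'q',o['qpos'].round(2)); return o
E
python3 -c "
from h import *
st()"
```

```text
t 1.27 p [ 475.6 -276.7  220.9] jaw -94.17 ydir [ 0.0013  0.0059 -1.    ] F [-0.17  0.47  0.65] w 87.6 q [-0.55  0.32  1.8   0.01  1.03  1.09]
```

>>> jog_arm:
  steps:
    - {"turn":[0,0,0],"dp":[0.1,0.03,-0.5],"claw":1}
    - {"turn":[0,0,0],"dp":[0.125,0.035,-1],"claw":1}
    - {"turn":[0,0,0],"dp":[0.125,0.035,-1],"claw":1}

```text
t: 1.52
ee_pos: [481.8, -271.6, 134.5]
orientation: [-1.173, 1.273, -1.248]
ft_force: [-1.3, 0.7, 0.4]
width: 88.0
```

>>> jog_arm:
  steps:
    - {"turn":[0,0,0],"dp":[0,0,-0.4],"claw":1}
    - {"turn":[0,0,0],"dp":[0,0,-0.8],"claw":1}
    - {"turn":[0,0,0],"dp":[0,0,-0.8],"claw":1}
    - {"turn":[0,0,0],"dp":[0,0,-0.8],"claw":1}

```text
t: 1.85
ee_pos: [480.8, -271.9, 70.6]
orientation: [-1.174, 1.276, -1.246]
ft_force: [-0.4, 0.2, 0.1]
width: 87.7
```

```bash
python3 -c "
from h import *
st(); d=grab('b'); crop(d['top'],'b1',380,180,540,300,5);crop(d['side'],'b2',300,220,480,400,4)"
```

```text
t 1.85 p [ 480.8 -271.9   70.6] jaw -94.08 ydir [-0.0113  0.013  -0.9999] F [-0.4   0.24  0.11] w 87.7 q [-0.54  0.55  1.87  0.01  0.74  1.1 ]
```

View pics/b1.png

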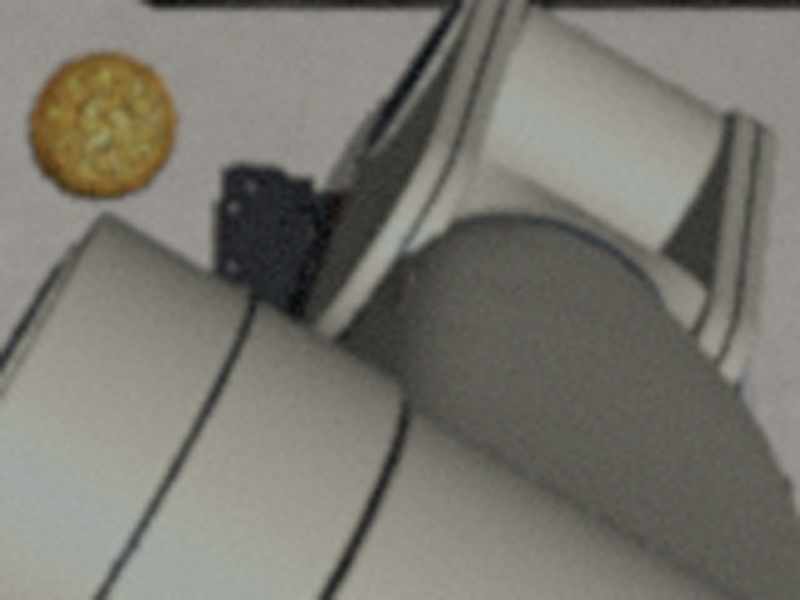

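View pics/b_side.png

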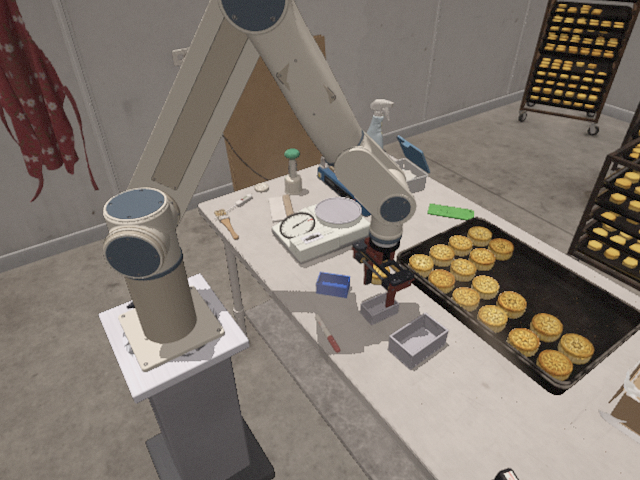

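The side view shows the open gripper straddling the small tray at (379,307). I'm lowering onto it.

>>> jog_arm:
  steps:
    - {"turn":[-0.004,-0.0036,0],"dp":[0.055,-0.03,-0.3],"claw":1}
    - {"turn":[-0.004,-0.0036,0],"dp":[0.055,-0.03,-0.6],"claw":1}
    - {"turn":[-0.004,-0.0036,0],"dp":[0.055,-0.03,-0.76],"claw":1}
    - {"turn":[-0.004,-0.0036,0],"dp":[0.055,-0.03,-0.76],"claw":1}
    - {"turn":[-0.004,-0.0036,0],"dp":[0.055,-0.03,-0.76],"claw":1}
    - {"turn":[-0.004,-0.0036,0],"dp":[0.055,-0.03,-0.76],"claw":1}

```text
t: 2.45
ee_pos: [488.1, -275.8, 13.5]
orientation: [-1.172, 1.255, -1.267]
ft_force: [-0.4, -0.5, -0.1]
width: 87.7
```

```bash
python3 -c "
from h import *
st(); d=grab('c'); crop(d['side'],'c_s',310,220,460,350,5)"
```

```text
t 2.45 p [ 488.1 -275.8   13.5] jaw -94.08 ydir [ 0.0067 -0.0034 -1.    ] F [-0.39 -0.52 -0.11] w 87.7 q [-0.54  0.65  1.87  0.    0.61  1.11]
```

View pics/c_s.png

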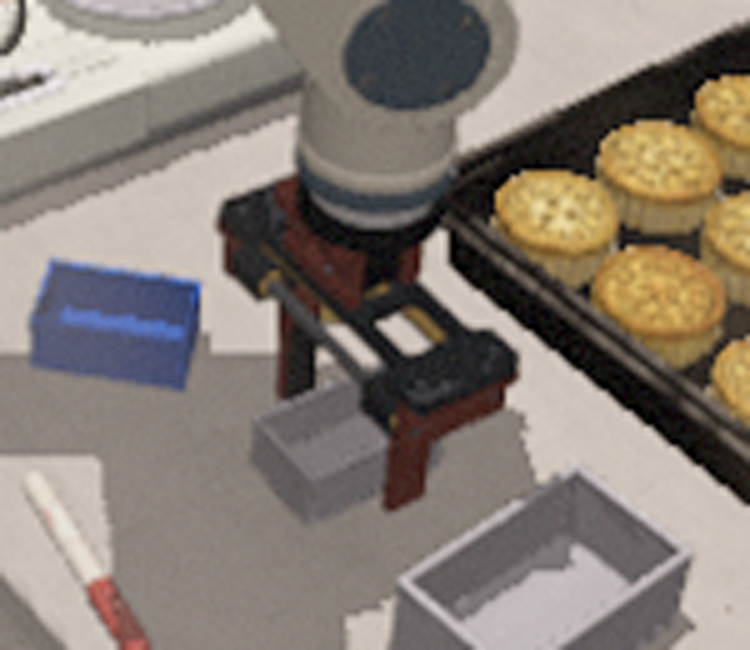

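>>> jog_arm:
  steps:
    - {"turn":[0.001,0.002,0],"dp":[-0.01,0.01,-0.06],"claw":1}
    - {"turn":[0.001,0.002,0],"dp":[-0.01,0.01,-0.06],"claw":1}
    - {"turn":[0.001,0.002,0],"dp":[-0.01,0.01,-0.06],"claw":0.6}
    - {"turn":[0.001,0.002,0],"dp":[-0.01,0.01,-0.06],"claw":0.5}
    - {"turn":[0.001,0.002,0],"dp":[-0.01,0.01,-0.06],"claw":0.3}
    - {"turn":[0.001,0.002,0],"dp":[-0.01,0.01,-0.06],"claw":0.3}
    - {"turn":[0.001,0.002,0],"dp":[-0.01,0.01,-0.06],"claw":0.3}
    - {"turn":[0.001,0.002,0],"dp":[-0.01,0.01,-0.06],"claw":0.3}
    - {"turn":[0.001,0.002,0],"dp":[-0.01,0.01,-0.06],"claw":0.3}
    - {"turn":[0.001,0.002,0],"dp":[-0.01,0.01,-0.06],"claw":0.3}

```text
t: 3.38
ee_pos: [487.3, -275.0, 8.6]
orientation: [-1.175, 1.261, -1.262]
ft_force: [-1.7, -0.1, -0.1]
width: 53.9
```

```bash
python3 -c "
from h import *
st()"
```

```text
t 3.38 p [ 487.3 -275.     8.6] jaw -94.08 ydir [ 6.e-04 -5.e-04 -1.e+00] F [-1.73 -0.07 -0.11] w 53.9 q [-0.54  0.65  1.87 -0.    0.61  1.11]
```

>>> jog_arm:
  steps:
    - {"turn":[0,0,0],"dp":[0,0,0.15],"claw":0.3}
    - {"turn":[0,0,0],"dp":[0,0,0.4],"claw":0.3}
    - {"turn":[0,0,0],"dp":[0,0,0.7],"claw":0.3}
    - {"turn":[0,0,0],"dp":[0,0,1],"claw":0.3}

```text
t: 3.72
ee_pos: [486.9, -274.7, 89.8]
orientation: [-1.175, 1.262, -1.261]
ft_force: [0.2, -0.6, -0.7]
width: 53.8
```

>>> jog_arm:
  steps:
    - {"turn":[0,0,0],"dp":[0.1,0.1,0.4],"claw":0.3}
    - {"turn":[0,0,0],"dp":[0.2,0.4,0.7],"claw":0.3}
    - {"turn":[0,0,0],"dp":[0.3,0.7,0.9],"claw":0.3}
    - {"turn":[0,0,0],"dp":[0.3,1,0.9],"claw":0.3}

```text
t: 4.05
ee_pos: [514.3, -195.0, 166.6]
orientation: [-1.171, 1.255, -1.267]
ft_force: [0.3, -0.1, -1.4]
width: 53.9
```

>>> jog_arm:
  steps:
    - {"turn":[0,0,0],"dp":[0.1,0.3,0],"claw":0.3}
    - {"turn":[0,0,0],"dp":[0.2,0.7,0],"claw":0.3}
    - {"turn":[0,0,0],"dp":[0.3,1,0],"claw":0.3}

```text
t: 4.3
ee_pos: [538.3, -113.2, 167.9]
orientation: [-1.17, 1.254, -1.268]
ft_force: [0.6, -0.5, -1.5]
width: 53.5
```

>>> jog_arm:
  steps:
    - {"turn":[0,0,0],"dp":[0.1,0.3,0],"claw":0.3}
    - {"turn":[0,0,0],"dp":[0.2,0.7,0],"claw":0.3}
    - {"turn":[0,0,0],"dp":[0.3,1,0],"claw":0.3}
    - {"turn":[0,0,0],"dp":[0.3,1,0],"claw":0.3}

```text
t: 4.63
ee_pos: [563.4, -29.5, 168.9]
orientation: [-1.169, 1.251, -1.265]
ft_force: [-0.3, 0.8, -0.7]
width: 54.1
```

```bash
python3 -c "
from h import *
st(); d=grab('d'); crop(d['side'],'d_s',270,140,470,290,4)"
```

```text
t 4.63 p [563.4 -29.5 168.9] jaw -93.94 ydir [ 0.01   -0.0018 -0.9999] F [-0.29  0.81 -0.75] w 54.1 q [-0.07  0.4   1.81 -0.    0.92  1.57]
```

View pics/d_s.png

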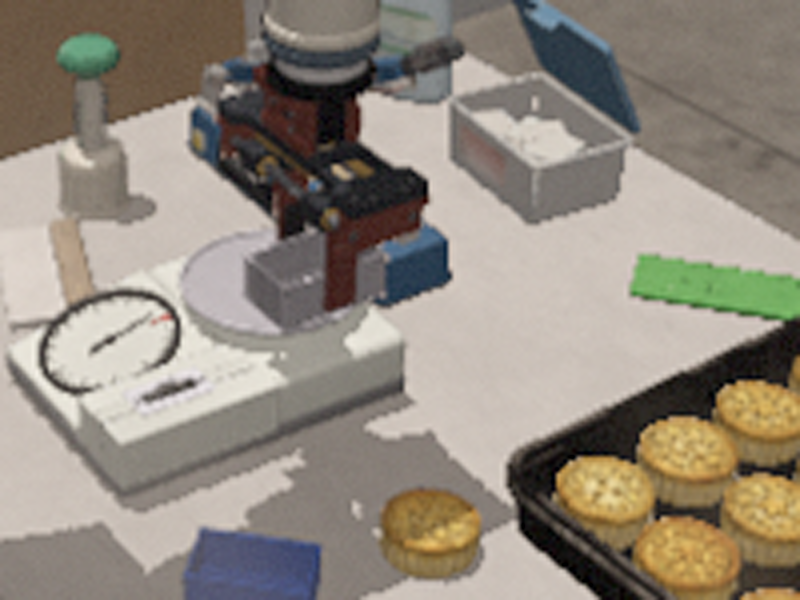

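>>> jog_arm:
  steps:
    - {"turn":[0,0.003,0.003],"dp":[0.1,0.3,0],"claw":0.3}
    - {"turn":[0,0.003,0.006],"dp":[0.25,0.6,0],"claw":0.3}
    - {"turn":[0,0.003,0.009],"dp":[0.35,0.9,-0.1],"claw":0.3}
    - {"turn":[0,0.003,0.009],"dp":[0.35,0.9,-0.3],"claw":0.3}

```text
t: 5.07
ee_pos: [593.1, 41.5, 146.6]
orientation: [-1.187, 1.234, -1.242]
ft_force: [-0.5, -0.2, -1.3]
width: 54.1
```

>>> jog_arm:
  steps:
    - {"turn":[0,0,0],"dp":[0.15,0.3,0],"claw":0.3}
    - {"turn":[0,0,0],"dp":[0.3,0.55,-0.15],"claw":0.3}
    - {"turn":[0,0,0],"dp":[0.3,0.6,-0.3],"claw":0.3}
    - {"turn":[0,0,0],"dp":[0.3,0.6,-0.3],"claw":0.3}
    - {"turn":[0,0,0],"dp":[0.3,0.6,-0.3],"claw":0.3}
    - {"turn":[0,0,0],"dp":[0.3,0.6,-0.3],"claw":0.3}

```text
t: 5.57
ee_pos: [616.5, 88.1, 122.8]
orientation: [-1.188, 1.236, -1.243]
ft_force: [-0.2, -1.1, -0.9]
width: 53.9
```

```bash
python3 -c "
from h import *
st(); d=grab('e'); crop(d['side'],'e_s',270,140,420,270,5)"
```

```text
t 5.57 p [616.5  88.1 122.8] jaw -92.37 ydir [ 0.0041 -0.0021 -1.    ] F [-0.24 -1.1  -0.94] w 53.9 q [ 0.12  0.54  1.7  -0.    0.9   1.74]
```

View pics/e_s.png

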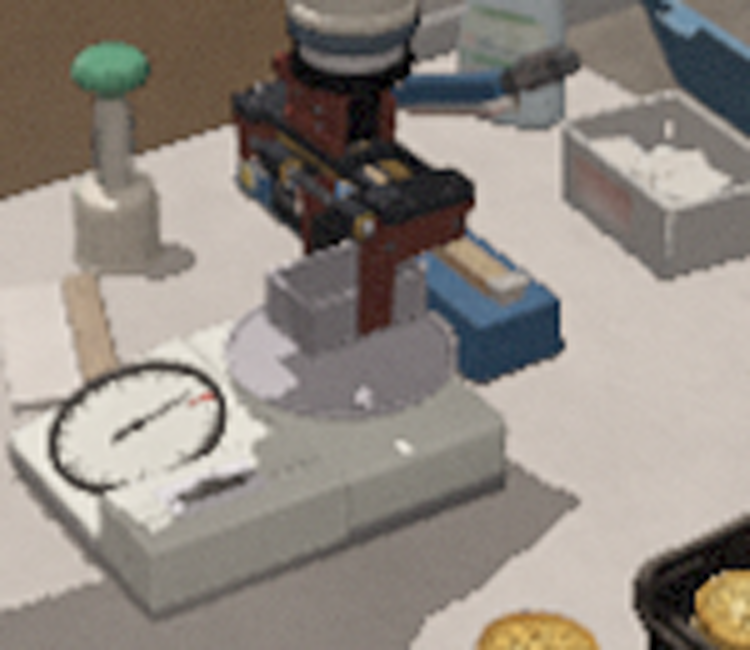

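>>> jog_arm:
  steps:
    - {"turn":[0,0.001,0],"dp":[0,0.055,-0.08],"claw":0.3}
    - {"turn":[0,0.001,0],"dp":[0,0.055,-0.16],"claw":0.3}
    - {"turn":[0,0.001,0],"dp":[0,0.055,-0.24],"claw":0.3}
    - {"turn":[0,0.001,0],"dp":[0,0.055,-0.28],"claw":0.3}
    - {"turn":[0,0.001,0],"dp":[0,0.055,-0.31],"claw":0.3}
    - {"turn":[0,0.001,0],"dp":[0,0.055,-0.33],"claw":0.3}
    - {"turn":[0,0.001,0],"dp":[0,0.055,-0.34],"claw":0.3}
    - {"turn":[0,0.001,0],"dp":[0,0.055,-0.345],"claw":0.3}
    - {"turn":[0,0.001,0],"dp":[0,0.055,-0.345],"claw":0.3}

```text
t: 6.42
ee_pos: [617.1, 92.7, 95.8]
orientation: [-1.189, 1.237, -1.242]
ft_force: [0.4, -0.0, -0.6]
width: 53.7
```

```bash
python3 -c "
from h import *
st(); d=grab('f'); crop(d['side'],'f_s',270,180,390,270,6);crop(d['top'],'f_t',245,145,345,275,4.5)"
```

```text
t 6.42 p [617.1  92.7  95.8] jaw -92.38 ydir [ 0.0024 -0.0018 -1.    ] F [ 0.38 -0.04 -0.62] w 53.7 q [ 0.13  0.58  1.71 -0.    0.85  1.75]
```

View pics/f_s.png

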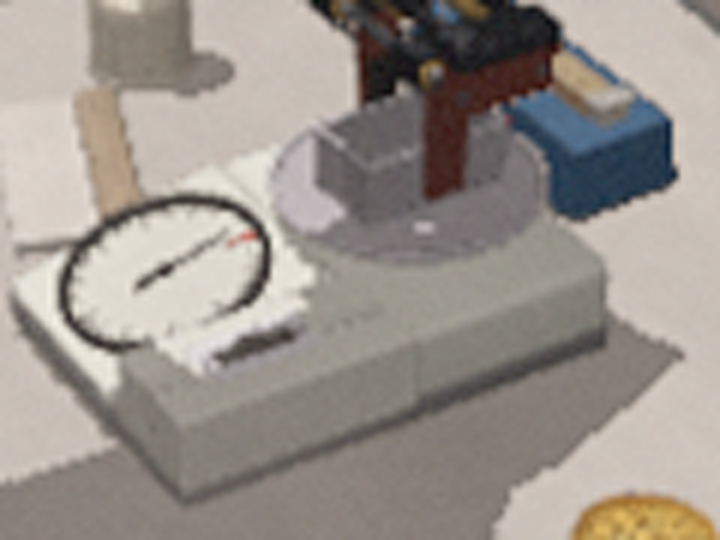

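View pics/f_t.png

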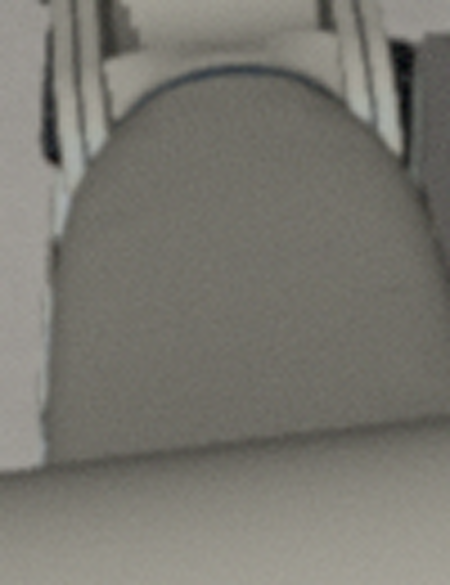

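The tray is still just above the pan, centred, and the needle is at 0. I'm easing it down further.

>>> jog_arm:
  steps:
    - {"turn":[0,0,0],"dp":[0,0,-0.015],"claw":0.3}
    - {"turn":[0,0,0],"dp":[0,0,-0.03],"claw":0.3}
    - {"turn":[0,0,0],"dp":[0,0,-0.045],"claw":0.3}
    - {"turn":[0,0,0],"dp":[0,0,-0.05],"claw":0.3}
    - {"turn":[0,0,0],"dp":[0,0,-0.05],"claw":0.3}
    - {"turn":[0,0,0],"dp":[0,0,-0.05],"claw":0.3}

```text
t: 7.02
ee_pos: [617.3, 92.7, 91.9]
orientation: [-1.188, 1.237, -1.242]
ft_force: [1.0, 0.7, -0.7]
width: 53.7
```

```bash
python3 -c "
from h import *
st(); d=grab('g'); crop(d['side'],'g_s',270,180,390,270,6)"
```

```text
t 7.02 p [617.3  92.7  91.9] jaw -92.38 ydir [ 0.0027 -0.0018 -1.    ] F [ 1.04  0.67 -0.66] w 53.7 q [ 0.13  0.59  1.71 -0.    0.84  1.75]
```

View pics/g_s.png

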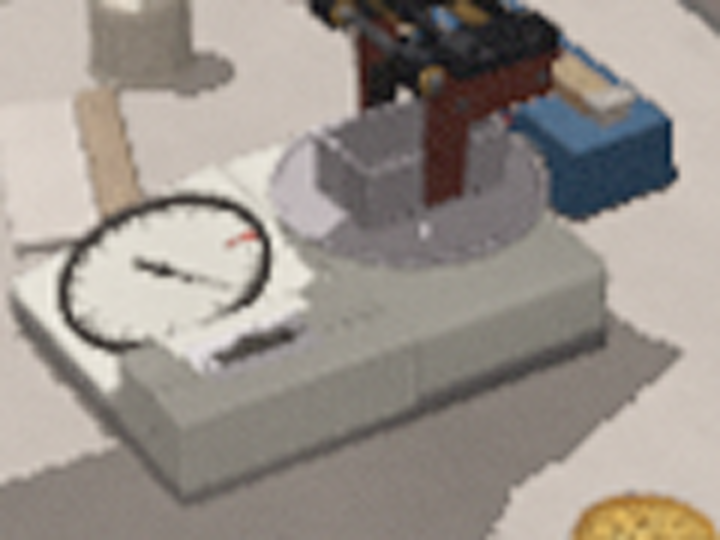

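The needle has swung about 1 rad, so the pan carries roughly the tray's weight. I'm releasing and then rising straight up.

>>> jog_arm:
  steps:
    - {"turn":[0,0,0],"dp":[0,0,0],"claw":0.65}
    - {"turn":[0,0,0],"dp":[0,0,0],"claw":0.7}
    - {"turn":[0,0,0],"dp":[0,0,0],"claw":0.8}
    - {"turn":[0,0,0],"dp":[0,0,0],"claw":0.9}
    - {"turn":[0,0,0],"dp":[0,0,0],"claw":0.9}
    - {"turn":[0,0,0],"dp":[0,0,0],"claw":0.9}
    - {"turn":[0,0,0],"dp":[0,0,0.15],"claw":0.9}
    - {"turn":[0,0,0],"dp":[0,0,0.4],"claw":0.9}
    - {"turn":[0,0,0],"dp":[0,0,0.8],"claw":0.9}
    - {"turn":[0,0,0],"dp":[0,0,0.9],"claw":0.9}
    - {"turn":[0,0,0],"dp":[0,0,0.9],"claw":0.9}

```text
t: 8.03
ee_pos: [619.5, 93.0, 167.6]
orientation: [-1.183, 1.233, -1.245]
ft_force: [1.2, 0.3, -0.9]
width: 79.2
```

>>> jog_arm:
  steps:
    - {"turn":[0,0,0],"dp":[-0.4,0,0],"claw":0.5}
    - {"turn":[0,0,0],"dp":[-0.8,-0.2,0],"claw":0}
    - {"turn":[0,0,0],"dp":[-1,-0.4,0],"claw":0}
    - {"turn":[0,0,0],"dp":[-1,-0.4,0],"claw":0}

```text
t: 8.37
ee_pos: [534.7, 59.3, 166.2]
orientation: [-1.188, 1.237, -1.243]
ft_force: [-0.1, 0.2, -0.5]
width: 55.8
```

```bash
python3 -c "
from h import *
st(); d=grab('i'); crop(d['side'],'i_s',270,180,390,270,6)"
```

```text
t 8.37 p [534.7  59.3 166.2] jaw -92.41 ydir [ 0.0037 -0.0019 -1.    ] F [-0.1   0.22 -0.49] w 55.8 q [ 0.09  0.37  1.87 -0.    0.9   1.7 ]
```

View pics/i_s.png

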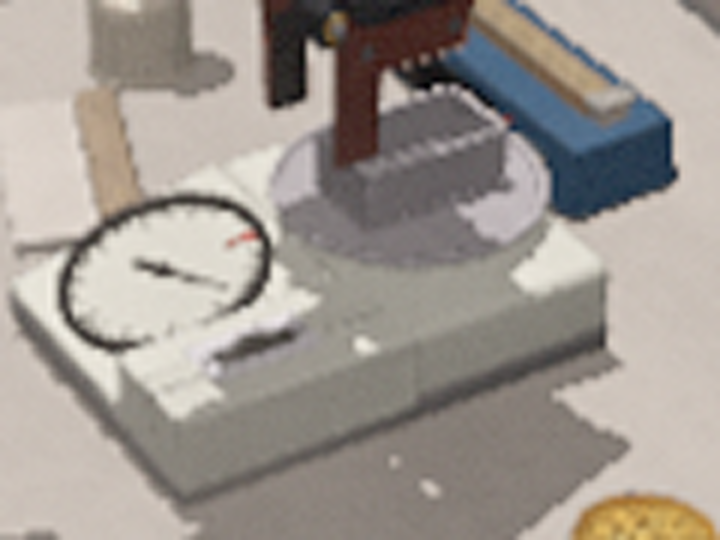

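View pics/i_top.png

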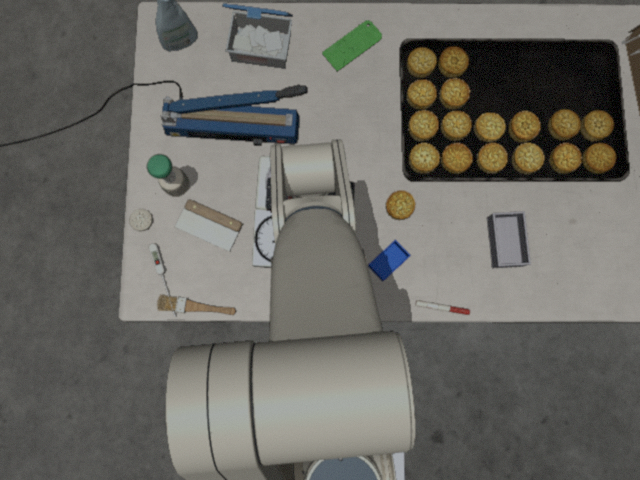

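The tray now stands free and upright in the middle of the pan, and the needle is steady at about 1 rad. Next I'll rectify the dial plane so I can measure angles.

```bash
cat >> h.py <<'E'
def proj(g,X):
    f=240/np.tan(np.radians(g["fovy"])/2)
    c=np.c_[X,np.ones(len(X))]@g["camera_from_world"][:3].T
    return np.c_[f*c[:,0]/c[:,2]+g["cx"],f*c[:,1]/c[:,2]+g["cy"]]
C0=np.array([485.5,135.,54.]); YAW=np.radians(-2.4); SL=0.2
def rect(g,name,s=4,half=62,C=None,sl=None):
    # s px per mm; up = scale back, right = scale right
    C=C0 if C is None else C; sl=SL if sl is None else sl
    ex=np.array([np.cos(YAW)*np.cos(sl),np.sin(YAW)*np.cos(sl),np.sin(sl)])
    ey=np.array([-np.sin(YAW),np.cos(YAW),0])
    X=np.array([C+half*(a*ex+b*ey) for a,b in [(1,1),(1,-1),(-1,-1),(-1,1)]])
    n=int(2*half*s)
    H=cv2.getPerspectiveTransform(proj(g,X).astype(np.float32),np.float32([[0,0],[n,0],[n,n],[0,n]]))
    im=cv2.warpPerspective(g["img"],H,(n,n),flags=cv2.INTER_CUBIC)
    cv2.imwrite(f"pics/{name}.png",im[:,:,::-1]); return im
E
python3 -c "
from h import *
g=load('a')['top'];P=pts(g)
# dial region pixels radius 20
v,u=np.mgrid[0:480,0:640]; m=(np.hypot(u-280,v-239)<22)
Q=P[m];Q=Q[Q[:,2]>30]
A=np.c_[Q[:,0]-485,Q[:,1]-135,np.ones(len(Q))]; k=np.linalg.lstsq(A,Q[:,2],rcond=None)[0]; print(k, np.std(Q[:,2]-A@k))
print('hub',world(g,157/4.5+245,423/4.5+145,k[2]))
import h
s=np.arctan(k[0]*np.cos(h.YAW)); print('slope',s)
C=world(g,157/4.5+245,423/4.5+145,k[2])
a=rect(g,'r_top',C=C,sl=s); b=rect(load('a')['side'],'r0',C=C,sl=s); b=rect(load('i')['side'],'r_side',C=C,sl=s)
cv2.imwrite('pics/r.png',np.hstack([a,b])[:,:,::-1][:,:,:][::1,::1] if 0 else cv2.resize(np.hstack([a,b])[:,:,::-1],(800,400)))
"
```

```text
[ 2.62876181e-01 -3.41499423e-02  5.20000383e+01] 3.085330560165673
hub [483.4968225  135.32858207  52.00003825]
slope 0.2568445334719822
```

View pics/r.png

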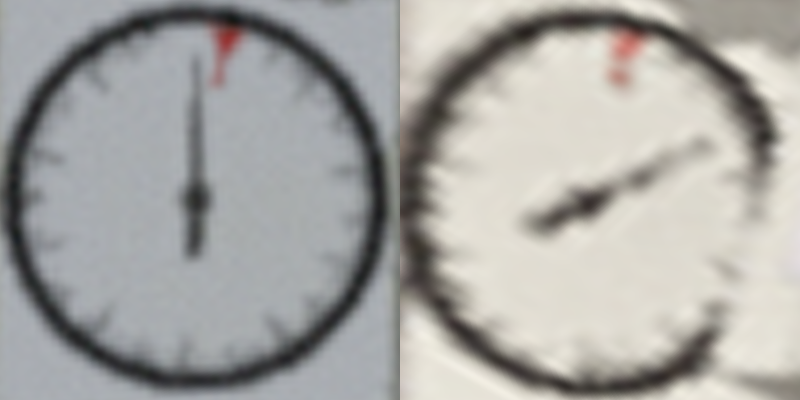

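>>> jog_arm:
  steps:
    - {"turn":[0,0,0],"dp":[-0.4,-0.2,-0.1],"claw":0}
    - {"turn":[0,0.001,0],"dp":[-0.8,-0.27,-0.4],"claw":0}
    - {"turn":[0,0.001,0],"dp":[-0.83,-0.27,-0.8],"claw":0}
    - {"turn":[0,0.001,0],"dp":[-0.83,-0.27,-0.8],"claw":0}
    - {"turn":[0,0.001,0],"dp":[-0.83,-0.27,-0.8],"claw":0}
    - {"turn":[0,0.001,0],"dp":[-0.83,-0.27,-0.8],"claw":0}

```text
t: 8.97
ee_pos: [474.8, 39.5, 104.0]
orientation: [-1.184, 1.234, -1.244]
ft_force: [0.1, 0.5, 0.5]
width: 7.8
```

```bash
python3 -c "
from h import *
st(); d=grab('j'); crop(d['side'],'j_s',270,180,390,270,6); F=[]
"
```

```text
t 8.97 p [474.8  39.5 104. ] jaw -92.42 ydir [ 7.3e-03 -7.0e-04 -1.0e+00] F [0.1  0.48 0.51] w 7.8 q [ 0.06  0.4   2.04 -0.    0.7   1.67]
```

View pics/j_s.png

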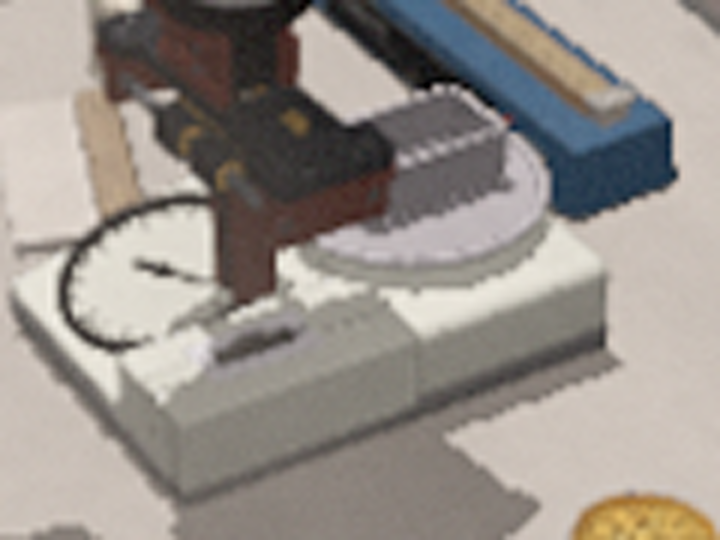

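>>> jog_arm:
  steps:
    - {"turn":[0,0.002,0],"dp":[-0.04,-0.02,-0.15],"claw":0}
    - {"turn":[0,0.002,0],"dp":[-0.07,-0.02,-0.27],"claw":0}
    - {"turn":[0,0.002,0],"dp":[-0.07,-0.02,-0.27],"claw":0}
    - {"turn":[0,0.002,0],"dp":[-0.07,-0.02,-0.27],"claw":0}
    - {"turn":[0,0.002,0],"dp":[-0.07,-0.02,-0.27],"claw":0}
    - {"turn":[0,0.002,0],"dp":[-0.07,-0.02,-0.27],"claw":0}

```text
t: 9.57
ee_pos: [469.6, 37.9, 83.1]
orientation: [-1.187, 1.238, -1.242]
ft_force: [-0.0, 0.7, -0.3]
width: 0.4
```

```bash
python3 -c "
from h import *
st(); d=grab('k'); crop(d['side'],'k_s',290,210,370,270,9)
"
```

```text
t 9.57 p [469.6  37.9  83.1] jaw -92.41 ydir [ 2.7e-03 -7.0e-04 -1.0e+00] F [-0.02  0.69 -0.28] w 0.4 q [ 0.06  0.43  2.05 -0.    0.65  1.67]
```

View pics/k_s.png

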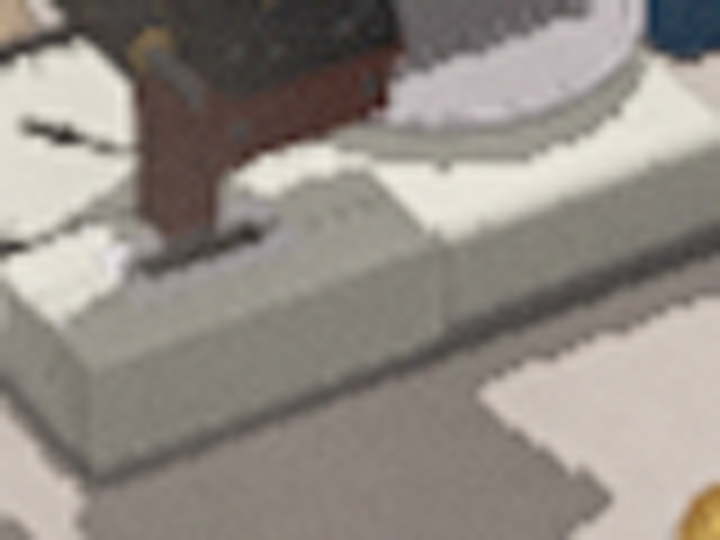

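>>> jog_arm:
  steps:
    - {"turn":[0,0.001,0],"dp":[-0.01,0,-0.03],"claw":0}
    - {"turn":[0,0.001,0],"dp":[-0.01,0,-0.06],"claw":0}
    - {"turn":[0,0.001,0],"dp":[-0.01,0,-0.06],"claw":0}
    - {"turn":[0,0.001,0],"dp":[-0.01,0,-0.06],"claw":0}

```text
t: 10.0
ee_pos: [468.7, 37.9, 78.2]
orientation: [-1.19, 1.24, -1.24]
ft_force: [-0.3, 0.1, -0.2]
width: 0.3
```

>>> jog_arm:
  steps:
    - {"turn":[0,0,0],"dp":[0,0,-0.01],"claw":0}
    - {"turn":[0,0,0],"dp":[0,0,-0.02],"claw":0}
    - {"turn":[0,0,0],"dp":[0,0,-0.02],"claw":0}

```text
t: 10.25
ee_pos: [468.6, 37.9, 76.5]
orientation: [-1.19, 1.24, -1.24]
ft_force: [0.3, 0.5, 0.5]
width: 0.6
```

>>> jog_arm:
  steps:
    - {"turn":[0,0,0],"dp":[0,0,-0.01],"claw":0}
    - {"turn":[0,0,0],"dp":[0,0,-0.01],"claw":0}
    - {"turn":[0,0,0],"dp":[0,0,-0.01],"claw":0}

```text
t: 10.5
ee_pos: [468.6, 37.9, 75.7]
orientation: [-1.19, 1.24, -1.24]
ft_force: [-0.2, -0.7, 0.7]
width: 0.3
```

>>> jog_arm:
  steps:
    - {"turn":[0,0,0],"dp":[0,0,-0.01],"claw":0}
    - {"turn":[0,0,0],"dp":[0,0,-0.01],"claw":0}
    - {"turn":[0,0,0],"dp":[0,0,-0.01],"claw":0}

```text
t: 10.75
ee_pos: [468.6, 37.9, 74.8]
orientation: [-1.19, 1.241, -1.24]
ft_force: [-0.9, -0.3, -0.1]
width: 0.4
```

>>> jog_arm:
  steps:
    - {"turn":[0,0,0],"dp":[0,0,-0.01],"claw":0}
    - {"turn":[0,0,0],"dp":[0,0,-0.01],"claw":0}
    - {"turn":[0,0,0],"dp":[0,0,-0.01],"claw":0}

```text
t: 11.0
ee_pos: [468.7, 37.9, 74.2]
orientation: [-1.19, 1.24, -1.24]
ft_force: [-0.3, -0.7, 3.1]
width: 0.4
```

>>> jog_arm:
  steps:
    - {"turn":[0,0,0],"dp":[0,0,-0.008],"claw":0}
    - {"turn":[0,0,0],"dp":[0,0,-0.008],"claw":0}
    - {"turn":[0,0,0],"dp":[0,0,-0.008],"claw":0}

```text
t: 11.25
ee_pos: [468.8, 37.8, 73.6]
orientation: [-1.19, 1.24, -1.241]
ft_force: [-0.8, -0.9, 4.7]
width: 0.4
```

>>> jog_arm:
  steps:
    - {"turn":[0,0,0],"dp":[0.02,-0.001,-0.004],"claw":0}
    - {"turn":[0,0,0],"dp":[0.04,-0.002,-0.004],"claw":0}
    - {"turn":[0,0,0],"dp":[0.06,-0.003,-0.004],"claw":0}
    - {"turn":[0,0,0],"dp":[0.08,-0.004,-0.004],"claw":0}

```text
t: 11.58
ee_pos: [474.4, 37.4, 73.3]
orientation: [-1.191, 1.241, -1.24]
ft_force: [-2.6, -1.5, 6.7]
width: 0.0
```

```bash
python3 -c "
from h import *
st(); d=grab('l'); crop(d['side'],'l_s',270,180,390,270,6)
"
```

```text
t 11.58 p [474.4  37.4  73.3] jaw -92.41 ydir [-2.2e-03 -9.0e-04 -1.0e+00] F [-2.64 -1.52  6.67] w 0.0 q [ 0.05  0.46  2.04 -0.    0.64  1.67]
```

View pics/l_s.png

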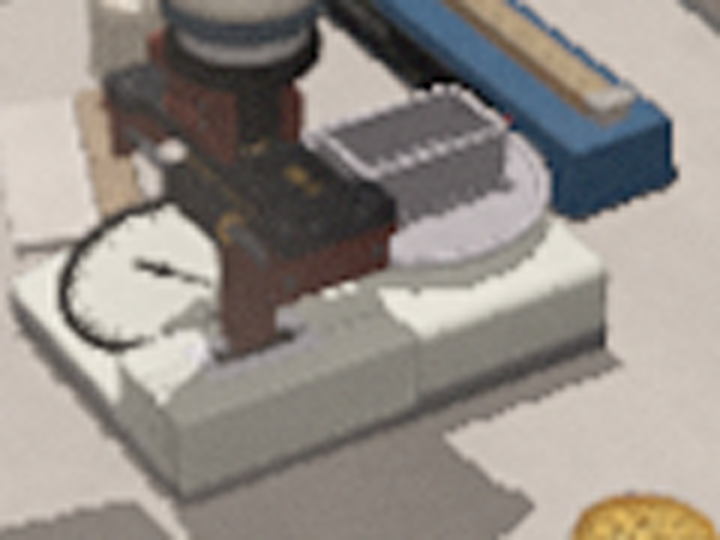

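>>> jog_arm:
  steps:
    - {"turn":[0,0,0],"dp":[0.02,-0.001,0.003],"claw":0}
    - {"turn":[0,0,0],"dp":[0.04,-0.002,0.003],"claw":0}
    - {"turn":[0,0,0],"dp":[0.06,-0.003,0.003],"claw":0}
    - {"turn":[0,0,0],"dp":[0.08,-0.004,0.003],"claw":0}
    - {"turn":[0,0,0],"dp":[0.1,-0.005,0.003],"claw":0}

```text
t: 12.1
ee_pos: [481.9, 37.0, 73.4]
orientation: [-1.192, 1.242, -1.239]
ft_force: [-2.7, 0.2, 5.6]
width: 0.3
```

>>> jog_arm:
  steps:
    - {"turn":[0,0,0],"dp":[0,0,0.06],"claw":0}
    - {"turn":[0,0,0],"dp":[0,0,0.1],"claw":0}
    - {"turn":[0,0,0],"dp":[-0.15,0.005,0.1],"claw":0}
    - {"turn":[0,0,0],"dp":[-0.2,0.01,0.1],"claw":0}
    - {"turn":[0,0,0],"dp":[-0.2,0.01,0.1],"claw":0}
    - {"turn":[0,0,0],"dp":[-0.2,0.01,0.05],"claw":0}
    - {"turn":[0,0,0],"dp":[-0.2,0.01,0.03],"claw":0}
    - {"turn":[0,0,0],"dp":[-0.2,0.01,0.03],"claw":0}

```text
t: 12.77
ee_pos: [466.1, 37.8, 75.3]
orientation: [-1.193, 1.243, -1.239]
ft_force: [-0.4, -0.0, -0.6]
width: 0.2
```

```bash
python3 -c "
from h import *
st(); d=grab('m'); crop(d['side'],'m_s',270,180,390,270,6)
"
```

```text
t 12.77 p [466.1  37.8  75.3] jaw -92.41 ydir [-0.004 -0.001 -1.   ] F [-0.35 -0.03 -0.6 ] w 0.2 q [ 0.06  0.44  2.06 -0.    0.64  1.67]
```

View pics/m_s.png

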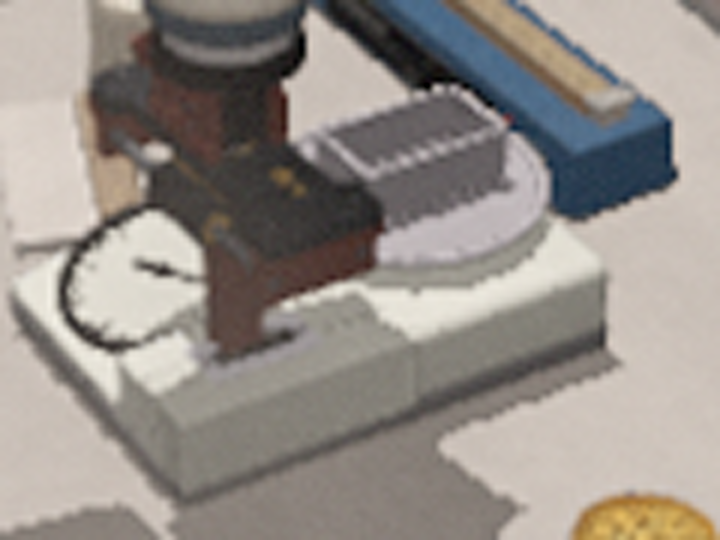

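View pics/m_top.png

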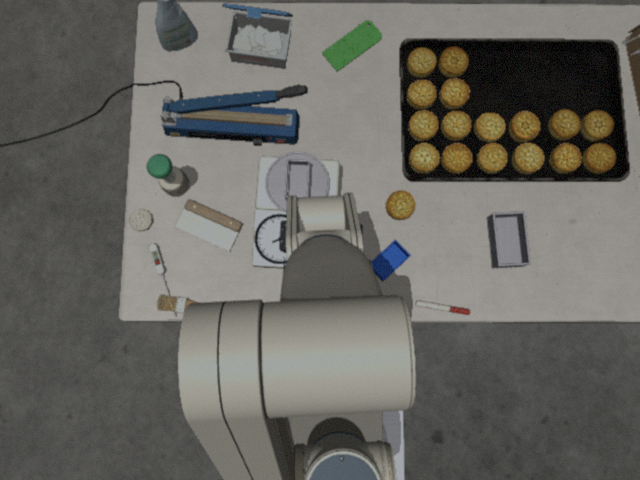

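>>> jog_arm:
  steps:
    - {"turn":[0,-0.001,0],"dp":[0.02,0,-0.01],"claw":0}
    - {"turn":[0,-0.001,0],"dp":[0.02,0,-0.018],"claw":0}
    - {"turn":[0,-0.001,0],"dp":[0.02,0,-0.023],"claw":0}
    - {"turn":[0,-0.001,0],"dp":[0.02,0,-0.023],"claw":0}
    - {"turn":[0,-0.001,0],"dp":[0.02,0,-0.023],"claw":0}

```text
t: 13.28
ee_pos: [467.9, 37.7, 73.9]
orientation: [-1.19, 1.24, -1.241]
ft_force: [-0.7, -0.5, 4.3]
width: 0.3
```

>>> jog_arm:
  steps:
    - {"turn":[0,0,0],"dp":[0.02,-0.001,-0.006],"claw":0}
    - {"turn":[0,0,0],"dp":[0.04,-0.002,-0.006],"claw":0}
    - {"turn":[0,0,0],"dp":[0.06,-0.003,-0.006],"claw":0}
    - {"turn":[0,0,0],"dp":[0.08,-0.004,-0.005],"claw":0}
    - {"turn":[0,0,0],"dp":[0.1,-0.005,-0.005],"claw":0}

```text
t: 13.7
ee_pos: [475.3, 37.2, 73.5]
orientation: [-1.191, 1.241, -1.24]
ft_force: [-2.7, -0.9, 6.1]
width: 0.6
```

>>> jog_arm:
  steps:
    - {"turn":[0,0,0],"dp":[0.02,-0.001,0.001],"claw":0}
    - {"turn":[0,0,0],"dp":[0.04,-0.002,0.002],"claw":0}
    - {"turn":[0,0,0],"dp":[0.06,-0.003,0.002],"claw":0}
    - {"turn":[0,0,0],"dp":[0.08,-0.004,0.002],"claw":0}
    - {"turn":[0,0,0],"dp":[0.08,-0.004,0.002],"claw":0}

```text
t: 14.12
ee_pos: [481.5, 36.9, 73.6]
orientation: [-1.192, 1.242, -1.24]
ft_force: [-2.5, -0.4, 4.9]
width: 0.5
```

>>> jog_arm:
  steps:
    - {"turn":[0,0,0],"dp":[0,0,0.06],"claw":0}
    - {"turn":[0,0,0],"dp":[0,0,0.1],"claw":0}
    - {"turn":[0,0,0],"dp":[-0.15,0.005,0.1],"claw":0}
    - {"turn":[0,0,0],"dp":[-0.17,0.01,0.1],"claw":0}
    - {"turn":[0,0,0],"dp":[-0.17,0.01,0.1],"claw":0}
    - {"turn":[0,0,0],"dp":[-0.17,0.01,0.05],"claw":0}
    - {"turn":[0,0,0],"dp":[-0.17,0.01,0.03],"claw":0}
    - {"turn":[0,0,0],"dp":[-0.17,0.01,0.03],"claw":0}

```text
t: 14.78
ee_pos: [468.0, 37.7, 75.5]
orientation: [-1.192, 1.242, -1.24]
ft_force: [-0.2, -0.6, -0.1]
width: 0.4
```

```bash
python3 -c "
from h import *
st(); d=grab('n'); crop(d['side'],'n_s',270,180,390,270,6)
"
```

```text
t 14.78 p [468.   37.7  75.5] jaw -92.41 ydir [-0.0032 -0.0012 -1.    ] F [-0.15 -0.58 -0.12] w 0.4 q [ 0.06  0.45  2.06 -0.    0.64  1.67]
```

View pics/n_s.png

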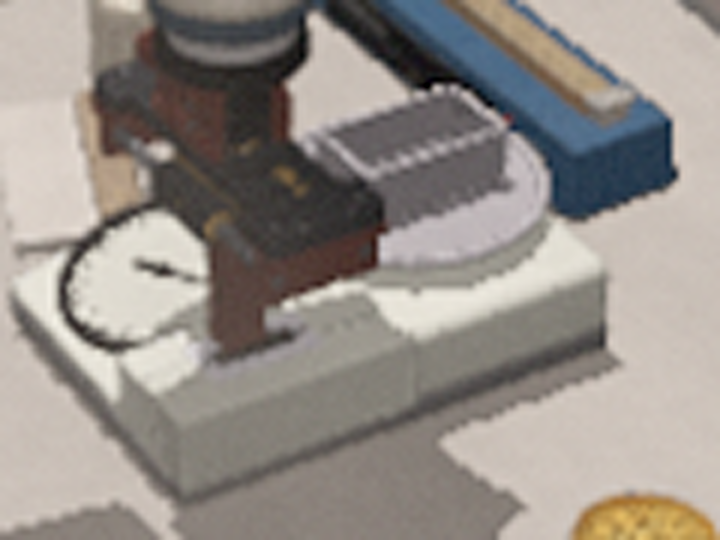

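>>> jog_arm:
  steps:
    - {"turn":[0,-0.001,0],"dp":[0,0,0.3],"claw":0}
    - {"turn":[0,-0.001,0],"dp":[0,-0.4,0.5],"claw":0}
    - {"turn":[0,-0.001,0],"dp":[0,-0.8,0.5],"claw":0}
    - {"turn":[0,-0.001,0],"dp":[0,-1,0.5],"claw":0}

```text
t: 15.22
ee_pos: [469.1, -44.3, 116.9]
orientation: [-1.188, 1.237, -1.243]
ft_force: [0.1, -0.2, -1.2]
width: 0.3
```

>>> jog_arm:
  steps:
    - {"turn":[0,0,0],"dp":[0,-0.4,0],"claw":0}
    - {"turn":[0,0,0],"dp":[0,-0.8,0],"claw":0}
    - {"turn":[0,0,0],"dp":[0,-1,0],"claw":0}

```text
t: 15.47
ee_pos: [469.5, -127.0, 117.2]
orientation: [-1.188, 1.237, -1.245]
ft_force: [-0.7, -0.1, -0.1]
width: 0.4
```

```bash
python3 -c "
from h import *
st(); d=grab('o'); C=np.array([483.5,135.3,52.])
a=rect(d['top'],'o1',C=C,sl=0.257);b=rect(d['side'],'o2',C=C,sl=0.257)
cv2.imwrite('pics/o.png',cv2.resize(np.hstack([a,b])[:,:,::-1],(800,400)))
"
```

```text
t 15.47 p [ 469.5 -127.   117.2] jaw -92.46 ydir [ 0.0039 -0.0027 -1.    ] F [-0.66 -0.08 -0.13] w 0.4 q [-0.29  0.38  2.01 -0.    0.75  1.33]
```

View pics/o.png

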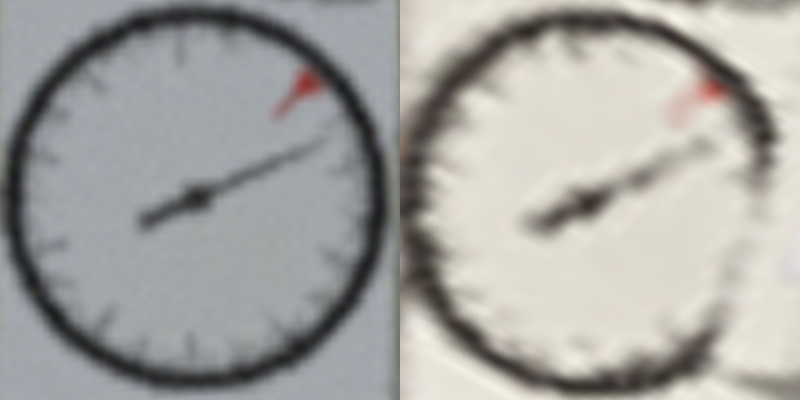

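View pics/o_top.png

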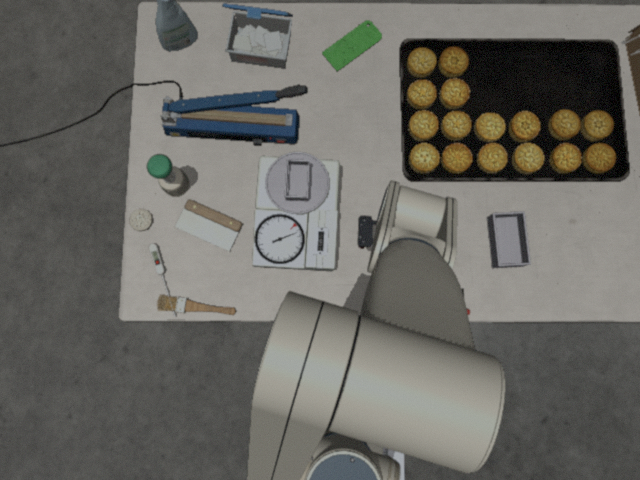

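Both rectified views agree. In the top one the needle sits at about 65.5° and the red mark at about 44.5°, so roughly 21° remains. I'm refining that numerically.

```bash
cat >> h.py <<'E'
def angles(tag,view='top',hub=None):
    im=rect(load(tag)[view],'tmp',s=8,C=np.array([483.5,135.3,52.]),sl=0.257).astype(float)
    n=im.shape[0]; y,x=np.mgrid[0:n,0:n]
    g=im.mean(2); r,gg,b=im[...,0],im[...,1],im[...,2]
    red=(r-np.maximum(gg,b)>35)
    dark=(g<np.median(g)-28)&~red
    k=((dark)&(np.hypot(x-n/2,y-n/2)<390)).astype(np.uint8)
    nl,l,s,c=cv2.connectedComponentsWithStats(k); 
    lab=[i for i in range(1,nl) if s[i,4]>300]
    # needle = component containing hub area
    i=min(lab,key=lambda i: np.hypot(x[l==i]-n/2,y[l==i]-n/2).min())
    X=np.c_[x[l==i],y[l==i]].astype(np.float32)
    vx,vy,x0,y0=cv2.fitLine(X,cv2.DIST_HUBER,0,.01,.01).ravel()
    na=np.degrees(np.arctan2(vx,-vy))%180
    ring=(dark&(np.hypot(x-n/2,y-n/2)>400)); (cx,cy),rr=cv2.minEnclosingCircle(np.c_[x[ring],y[ring]].astype(np.float32))
    e=cv2.fitEllipse(cv2.convexHull(np.c_[x[ring],y[ring]].astype(np.int32)))
    rx,ry=x[red].mean(),y[red].mean()
    print(view,'needle',na.round(2),'len',X[:,0].min(),X[:,0].max(),'c',n/2,'ell',np.round(e[0],1),np.round(e[1],1),'red',(rx,ry))
    for cc in ((e[0]),(n/2,n/2)):
        print('  zero ang',np.degrees(np.arctan2(rx-cc[0],cc[1]-ry)).round(2))
    XR=np.c_[x[red],y[red]].astype(np.float32); vx,vy,_,_=cv2.fitLine(XR,cv2.DIST_L2,0,.01,.01).ravel(); print('  red line',np.degrees(np.arctan2(vx,-vy))%180)
E
python3 -c "
from h import *
angles('a');angles('o');
"
```

```text
top needle 0.56 len 441.0 529.0 c 496.0 ell [691.8 492.5] [1082.4 1428.7] red (np.float64(562.5821283979179), np.float64(99.30884904569115))
  zero ang -18.19
  zero ang 9.53
  red line 24.945711
top needle 65.87 len 339.0 773.0 c 496.0 ell [691.3 492.1] [1083.  1424.4] red (np.float64(758.8039702233251), np.float64(209.90074441687344))
  zero ang 13.45
  zero ang 42.57
  red line 49.637333
```

>>> jog_arm:
  steps:
    - {"turn":[0,0,0],"dp":[0,0.4,0],"claw":0}
    - {"turn":[0,0,0],"dp":[0,0.8,0],"claw":0}
    - {"turn":[0,0,0],"dp":[0,1,0],"claw":0}
    - {"turn":[0,0,0],"dp":[0,1,0],"claw":0}

```text
t: 15.9
ee_pos: [468.9, -43.5, 116.8]
orientation: [-1.188, 1.238, -1.243]
ft_force: [-0.5, -0.4, 0.1]
width: 0.7
```

>>> jog_arm:
  steps:
    - {"turn":[0,0.001,0],"dp":[0,0.4,0],"claw":0}
    - {"turn":[0,0.001,0],"dp":[0,0.8,0],"claw":0}
    - {"turn":[0,0.001,0],"dp":[0,1,0],"claw":0}
    - {"turn":[0,0.001,0],"dp":[0,1,0],"claw":0}
    - {"turn":[0,0.001,0],"dp":[0,1,-0.2],"claw":0}
    - {"turn":[0,0.001,0],"dp":[0,1,-0.4],"claw":0}
    - {"turn":[0,0.001,0],"dp":[0,1,-0.4],"claw":0}
    - {"turn":[0,0.001,0],"dp":[0,1,-0.4],"claw":0}

```text
t: 16.57
ee_pos: [468.2, 36.0, 84.4]
orientation: [-1.192, 1.241, -1.241]
ft_force: [0.0, 0.1, -0.1]
width: 0.5
```

```bash
python3 -c "
from h import *
st()
"
```

```text
t 16.57 p [468.2  36.   84.4] jaw -92.43 ydir [-0.0025 -0.0019 -1.    ] F [ 0.04  0.13 -0.14] w 0.5 q [ 0.05  0.43  2.05 -0.    0.66  1.67]
```

>>> jog_arm:
  steps:
    - {"turn":[0,0,0],"dp":[0.02,0.02,-0.06],"claw":0}
    - {"turn":[0,0,0],"dp":[0.02,0.02,-0.11],"claw":0}
    - {"turn":[0,0,0],"dp":[0.02,0.02,-0.11],"claw":0}
    - {"turn":[0,0,0],"dp":[0.02,0.02,-0.11],"claw":0}

```text
t: 16.9
ee_pos: [469.8, 37.4, 75.7]
orientation: [-1.192, 1.241, -1.241]
ft_force: [1.0, -0.7, 0.2]
width: 0.6
```

>>> jog_arm:
  steps:
    - {"turn":[0,0,0],"dp":[0,0,-0.01],"claw":0}
    - {"turn":[0,0,0],"dp":[0,0,-0.015],"claw":0}
    - {"turn":[0,0,0],"dp":[0,0,-0.02],"claw":0}
    - {"turn":[0,0,0],"dp":[0,0,-0.02],"claw":0}
    - {"turn":[0,0,0],"dp":[0,0,-0.02],"claw":0}

```text
t: 17.32
ee_pos: [470.1, 37.4, 74.4]
orientation: [-1.192, 1.241, -1.241]
ft_force: [-1.1, -0.6, 2.9]
width: 0.5
```

>>> jog_arm:
  steps:
    - {"turn":[0,0,0],"dp":[0,0,-0.008],"claw":0}
    - {"turn":[0,0,0],"dp":[0,0,-0.011],"claw":0}
    - {"turn":[0,0,0],"dp":[0.02,-0.001,-0.012],"claw":0}
    - {"turn":[0,0,0],"dp":[0.04,-0.002,-0.012],"claw":0}
    - {"turn":[0,0,0],"dp":[0.06,-0.003,-0.011],"claw":0}

```text
t: 17.73
ee_pos: [474.0, 37.1, 73.4]
orientation: [-1.193, 1.242, -1.24]
ft_force: [-3.7, -1.2, 5.4]
width: 0.7
```

>>> jog_arm:
  steps:
    - {"turn":[0,0,0],"dp":[0.02,-0.001,0],"claw":0}
    - {"turn":[0,0,0],"dp":[0.04,-0.002,0],"claw":0}
    - {"turn":[0,0,0],"dp":[0.06,-0.003,0],"claw":0}
    - {"turn":[0,0,0],"dp":[0.08,-0.004,0],"claw":0}
    - {"turn":[0,0,0],"dp":[0.08,-0.004,0],"claw":0}

```text
t: 18.15
ee_pos: [479.9, 36.7, 73.4]
orientation: [-1.194, 1.243, -1.24]
ft_force: [-2.5, -1.0, 6.1]
width: 0.4
```

>>> jog_arm:
  steps:
    - {"turn":[0,0,0],"dp":[0,0,0.06],"claw":0}
    - {"turn":[0,0,0],"dp":[0,0,0.1],"claw":0}
    - {"turn":[0,0,0],"dp":[-0.12,0.005,0.1],"claw":0}
    - {"turn":[0,0,0],"dp":[-0.12,0.006,0.1],"claw":0}
    - {"turn":[0,0,0],"dp":[-0.12,0.006,0.05],"claw":0}
    - {"turn":[0,0,0],"dp":[-0.12,0.006,0.025],"claw":0}
    - {"turn":[0,0,0],"dp":[-0.12,0.006,0.025],"claw":0}

```text
t: 18.73
ee_pos: [470.0, 37.2, 74.8]
orientation: [-1.195, 1.244, -1.239]
ft_force: [-0.0, 0.4, -0.5]
width: 0.5
```

>>> jog_arm:
  steps:
    - {"turn":[0,-0.0015,0],"dp":[0.01,0,-0.008],"claw":0}
    - {"turn":[0,-0.0015,0],"dp":[0.01,0,-0.015],"claw":0}
    - {"turn":[0,-0.0015,0],"dp":[0.01,0,-0.015],"claw":0}
    - {"turn":[0,-0.0015,0],"dp":[0.01,0,-0.015],"claw":0}

```text
t: 19.07
ee_pos: [470.8, 37.1, 73.7]
orientation: [-1.192, 1.24, -1.242]
ft_force: [-2.5, -1.2, 4.7]
width: 0.6
```

>>> jog_arm:
  steps:
    - {"turn":[0,0,0],"dp":[0.02,-0.001,-0.003],"claw":0}
    - {"turn":[0,0,0],"dp":[0.04,-0.002,-0.003],"claw":0}
    - {"turn":[0,0,0],"dp":[0.06,-0.003,-0.003],"claw":0}
    - {"turn":[0,0,0],"dp":[0.08,-0.004,-0.003],"claw":0}
    - {"turn":[0,0,0],"dp":[0.088,-0.004,-0.003],"claw":0}
    - {"turn":[0,0,0],"dp":[0.088,-0.004,-0.003],"claw":0}

```text
t: 19.57
ee_pos: [477.5, 36.6, 73.5]
orientation: [-1.192, 1.241, -1.241]
ft_force: [-3.2, -1.1, 5.1]
width: 0.7
```

>>> jog_arm:
  steps:
    - {"turn":[0,0,0],"dp":[0,0,0.06],"claw":0}
    - {"turn":[0,0,0],"dp":[0,0,0.3],"claw":0}
    - {"turn":[0,0,0],"dp":[0,-0.4,0.5],"claw":0}
    - {"turn":[0,0,0],"dp":[0,-0.8,0.5],"claw":0}
    - {"turn":[0,0,0],"dp":[0,-1,0.5],"claw":0}

```text
t: 19.98
ee_pos: [478.7, -45.3, 114.9]
orientation: [-1.191, 1.238, -1.243]
ft_force: [0.7, 0.2, -0.6]
width: 0.5
```

>>> jog_arm:
  steps:
    - {"turn":[0,0,0],"dp":[0,-0.4,0],"claw":0}
    - {"turn":[0,0,0],"dp":[0,-0.8,0],"claw":0}
    - {"turn":[0,0,0],"dp":[0,-1,0],"claw":0}

```text
t: 20.23
ee_pos: [479.2, -128.0, 115.4]
orientation: [-1.189, 1.237, -1.245]
ft_force: [-0.2, -0.5, -0.1]
width: 0.4
```

```bash
python3 -c "
from h import *
st(); d=grab('q'); C=np.array([483.5,135.3,52.])
a=rect(d['top'],'q1',C=C,sl=0.257,s=6);b=rect(d['side'],'q2',C=C,sl=0.257,s=4); cv2.imwrite('pics/q1z.png',cv2.resize(a[:,:,::-1],(600,600)))
angles('q')
"
```

```text
t 20.23 p [ 479.2 -128.   115.4] jaw -92.49 ydir [ 0.0024 -0.0041 -1.    ] F [-0.21 -0.51 -0.11] w 0.4 q [-0.28  0.4   1.99 -0.    0.75  1.33]
top needle 65.37 len 339.0 858.0 c 496.0 ell [694.1 492.4] [1080.8 1435.6] red (np.float64(843.6906332453826), np.float64(320.78001319261216))
  zero ang 41.06
  zero ang 63.25
  red line 45.062683
```

View pics/q1z.png

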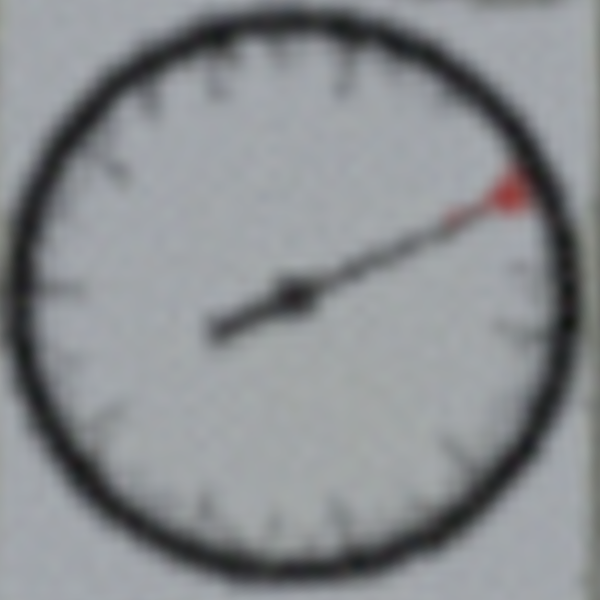

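View pics/q2.png

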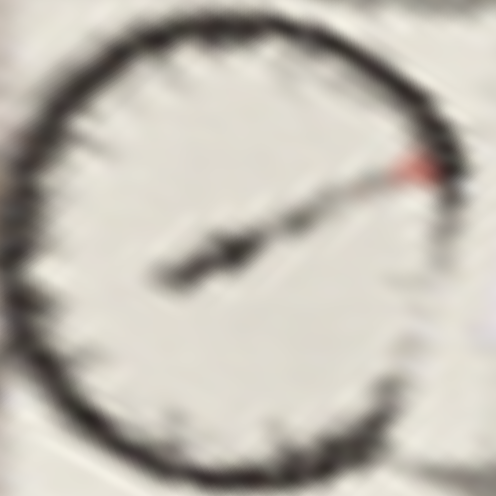

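The zero mark is almost under the needle, with the red a touch anticlockwise. I'm quantifying that with a raw crop.

```bash
python3 -c "
from h import *
C=np.array([483.5,135.3,52.])
for t in 'aoq':
    im=rect(load(t)['top'],'tmp',s=8,C=C,sl=0.257).astype(float)
    n=992; cx,cy=487.3,491
    # unwrap to polar about eye centre; redness profile by angle, radii 34-56 mm
    th=np.radians(np.arange(-20,100,.25))
    for r0,r1 in ((37,45),(45,53)):
        rr=np.arange(r0,r1,.25)*8
        mx=(cx+np.outer(rr,np.sin(th))).astype(np.float32); my=(cy-np.outer(rr,np.cos(th))).astype(np.float32)
        p=cv2.remap(im.astype(np.float32),mx,my,1); red=np.clip(p[...,0]-p[...,1:].max(2)-8,0,None).mean(0)
        dk=np.clip(np.median(p.mean(2))-15-p.mean(2),0,None).mean(0); dk[red>3]*=1
        print(t,r0,'red',(np.degrees(th)*red).sum()/red.sum(),'darkpeak',np.degrees(th[dk.argmax()]))
im=rect(load('q')['top'],'tmp',s=16,C=C,sl=0.257)
cv2.imwrite('pics/qz.png',im[450:1050,1150:1900,::-1])
"
```

```text
a 37 red 10.01058405768893 darkpeak 10.0
a 45 red 10.760631665627216 darkpeak 10.75
o 37 red 43.799268977995844 darkpeak 43.75
o 45 red 44.01609372193854 darkpeak 44.0
q 37 red 64.12842712231294 darkpeak 64.75
q 45 red 64.54236352006843 darkpeak 64.5
```

View pics/qz.png

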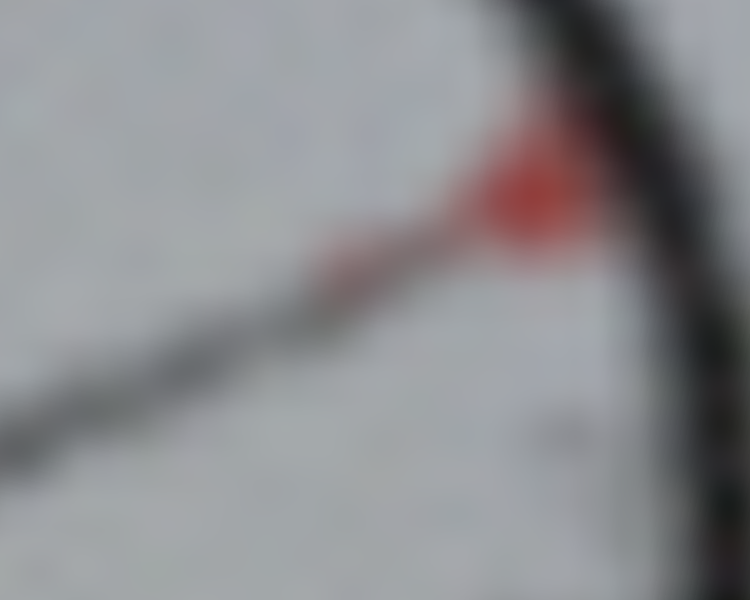

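```bash
python3 -c "
from h import *
from scipy.optimize import least_squares
C=np.array([483.5,135.3,52.])
im=rect(load('q')['top'],'tmp',s=8,C=C,sl=0.257,half=66).astype(float).mean(2)
n=im.shape[0]; c=np.array([n/2-8,n/2-5]); 
pts_=[]
for a in np.radians(np.arange(0,360,2)):
    rr=np.arange(52,63,.1)*8; mx=(c[0]+rr*np.sin(a)).astype(np.float32)[None]; my=(c[1]-rr*np.cos(a)).astype(np.float32)[None]
    p=cv2.remap(im.astype(np.float32),mx,my,1)[0]; w=np.clip(130-p,0,None)
    if w.sum()>50: r=(rr*w).sum()/w.sum(); pts_.append((c[0]+r*np.sin(a),c[1]-r*np.cos(a)))
pts_=np.array(pts_); e=cv2.fitEllipse(pts_.astype(np.float32)); print(len(pts_),np.array(e[0])-n/2+496,np.array(e[1])/16,e[2])
# needle hub: dark blob
ime=im[n//2-60:n//2+60,n//2-60:n//2+60]; w=np.clip(80-ime,0,None); y,x=np.mgrid[0:120,0:120]; print('hub',(x*w).sum()/w.sum()-60+496,(y*w).sum()/w.sum()-60+496)
"
```

```text
180 [484.347229  490.6472168] [56.59135437 56.79941177] 76.50444030761719
hub 484.23397235046616 493.0063049122044
```

With the ring centre fitted properly, the zero mark is at about 64.7° and the needle at about 65.4–65.9°. That is about 0.02 rad off, against 0.06 allowed. I'll make a last look over the whole scene before handing in.

```bash
python3 -c "
from h import *
st(); g=load('q'); crop(g['side'],'q_s',250,160,410,280,5); crop(g['top'],'q_t',100,0,460,330,2)"
```

```text
t 20.33 p [ 479.1 -127.6  115.2] jaw -92.62 ydir [ 0.0021 -0.0038 -1.    ] F [0.12 1.38 0.26] w 0.6 q [-0.28  0.4   1.99 -0.    0.75  1.34]
```

View pics/q_s.png

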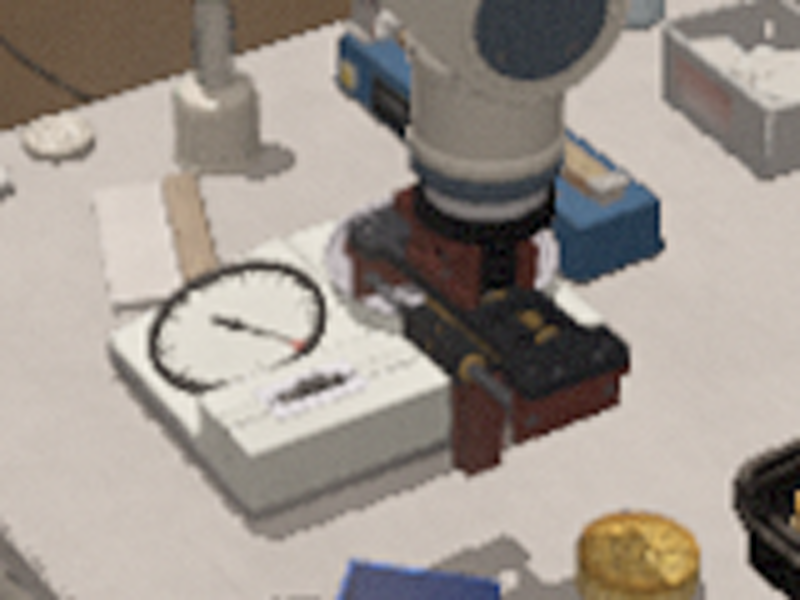

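View pics/q_top.png

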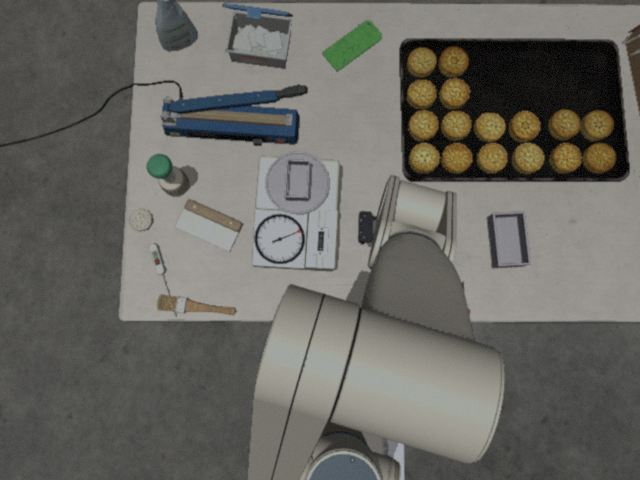

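The tray stands centred on the pan (top view, 299,181) and the red mark lies under the needle. The arm is clear and the other visible things are where they were.

```bash
python3 -c "
from workcell import ctrl
print(ctrl.close_job())"
```

```text
the job is handed in; nothing more can be done
None
```

I set the small steel tray upright in the middle of the scale's pan and let go of it. I then rolled the thumbwheel back in four light strokes until the red zero mark lay under the needle. The job was handed in at about 20 s.

- **Tray:** the top view shows it about 2 px from the pan's centre, and the needle stayed at about 1.13 rad after I let go.
- **Tare:** in the last top picture the needle is at about 65.4–65.9° and the zero mark at about 64.5–64.9°. That is about 0.01–0.025 rad apart, and one graduation is 0.06 rad. The mark lies slightly short of the needle, and I left it there. The angle estimates differed by about 1° depending on the dial centre used, and the side view agrees only roughly because it is coarse.
- **Forces:** the highest reading on the wheel was about 6.7 N, and the reading when setting the tray down was under 1 N (noise level).
- **Other things:** everything visible looked unmoved. In the last top picture the arm hid the moon cake, the blue tray and the marker. The cake and blue tray show in the side view, but I did not recheck the marker at the end.

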